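# Clear the honey jar, then lift the bread roll with the tongs

### The arm

A 7-joint arm with a two-finger parallel gripper is mounted at the origin on a cart in front of the work surface, level with it; the furniture and walls round the work are solid. World frame = base frame: x ahead of the robot, y to its left, z up, the work surface at z = 0. Lengths are in m, angles in degrees, forces in N, time in s.
With the tool pointing down it reaches from about 0.35 to 0.9 m from the base axis. Payload 7.2 kg.
Tool frame: the origin (TCP) lies at the very end of the fingers, on their centre line; the grasp point (between the pads) lies 19 mm behind it (tcp_to_grasp is the z of the grasp point in the tool frame, in m); z points along the fingers, y is the line along which they close (so a half turn about z gives the same grasp; the last joint's range is limited). The gripper opens to 85 mm and grips with 20 to 120 N. Pads are 22 mm wide; open, the fingers measure 114 mm over their backs; the gripper's body (76 mm by 85 mm) begins 54 mm behind the grasp point. The pads swing forward as they close: fully open they stand 13 mm farther back than shut.
Start: joints at [67.769, 23.554, -0.728, 91.456, 0.321, 64.991, -4.71], TCP at [0.196, -0.593, 0.231] pointing down, gripper open.
Joint ranges: [-169.25, 169.25], [-16.82, 113.86], [-84.01, 82.57], [7.8, 145.47], [-59.2, 239.2], [7.22, 106.19], [-163.78, 163.78]. Speed limits (degrees/s): [136.94, 136.94, 172.46, 172.46, 180, 180, 180].

### API

Orientations are given as [roll, pitch, yaw] about the fixed x, y, z axes, in that order (R = Rz(yaw) Ry(pitch) Rx(roll)).
In Python, from rig import * gives the robot as it stands.
- The arm moves only by the tool play_rows, never from a script. Its argument "deltas" is a list of rows, each a list of 5 numbers: the finger opening in m, from 0 to 0.0854, then the shift along the tool's x, y, z in m, then the turn about the tool's z in degrees. In form: [[hand, tx, ty, tz, twist], ...]. A call has 1 to 10 rows; each row is the pose to reach, as a shift and turn from the pose commanded when the call began, along the tool's axes at that moment; what a row does not reach only later rows make up. A row lasts 1/12 s, in which the tool goes at most 41.7 mm and 7.16 degrees, less where a joint would pass 70% of its speed; a pose out of reach is approached as far as the arm can. A call with a gripper value outside its range is refused whole. The fingers move at their own pace and stop on an object; "squeeze" is the grip in N (left out, the last holds). Time passes only in rows, so rows that repeat a pose let the fingers close. It gives the time, the measured TCP pose, the force, the opening and the grip force at its end, in the units of the state.
- get_obs(): the state, without advancing time (a new reading comes with each control period).
- camera(name): name is "scene" or "top"; returns a dict with "image" (480x640x3 uint8, blue, green, red), "intrinsics" (3x3 intrinsics, pixels), "R" (3x3) and "t" (3): a world point X has camera coordinates R X + t. Camera axes: x right, y down, z forward; pixel columns grow to the right and rows downward; lengths in m; the calibration is good to about 2 mm. A picture is of the moment at which its call begins. There is no depth.
- finish_job(): hands the job in; it is judged then, once.
Trained networks look in a picture, given as the dict that the camera call returned (one of the last four; its "shot" number tells which), for a name from the list of things; names that differ only in an ending like _2 or _b are one class to them, and where a whole thing is asked for, a point or a joint stands for the part that bears it (a point fixed in the world has none). Each returns a list of dicts, best first, with "p" (0 to 1); they miss things now and then, are a little off and sometimes report something else, mostly with a low value. They report only what shows in the picture. A call takes as long as a camera call. They do not tell look-alikes from the thing itself.
- spot_in(picture, label): "centre" ([column, row] in pixels, amid what is visible of it).
The state is a dict: "clock": time; "qpos": joint angles; "joint_vel": joint speeds; "joint_torque": joint torques, N m; "eef_pos": TCP position; "orientation": TCP orientation; "contact_force": force on the tool from outside, world axes, zero at the start; "moment": the same for the moment, N m; "width": finger opening in m; "finger_force": force on a finger pad.
Only numpy, scipy, OpenCV 4.12 (cv2) and the standard library are available. Lean on these libraries where they do the work, as an engineer would, in place of code of your own. Each camera call takes 0.05 s, during which the arm holds its last target. There are 200 camera calls.

### The job

Take the honey jar off the wooden board and stand it upright on the worktop beside the board. Then pick up the spring tongs, close them on the small bread roll that lies on the board and lift it, never touching the roll with the gripper itself and leaving the bell, the dark chocolate cookie stack and the dark fig jar where they are. Finish while still holding the tongs, with the roll squeezed between their tips at least 8 cm above the board and held still.

Things in the scene. Friction and masses are not known exactly. Their poses are not given: they have to be found in the camera images.
- board: light wooden sample board, fixed to the worktop, 130 (its x) x 200 (its y) x 14 mm high; origin at the centre of its underside, on the worktop; its y axis points along its long side, roughly away from the robot, its x axis to the robot's right. The jar stands on its near half, the roll on its far half
- jar_center (a point): honey jar, amber glass with a yellow-gold lid, upright cylinder 56 mm in diameter and 95 mm high, about 0.25 kg, loose; this point is at its centre, 47.5 mm above its underside. Starts on the near half of the board
- bun_center (a point): small round bread roll, brown with a pale cross on top, 46 mm in diameter (vertical sides from 11 to 24 mm above its underside), 38 mm high, about 45 g, loose and rigid; this point is at its centre, 19 mm above its underside. Starts on the far half of the board
- tongs_grip (a point): steel spring tongs, 0.1 kg, 215 mm long, 30 mm high, loose, lying flat on the worktop right of the board. Point midway between the two teal grip plates, near the centre of mass, 15 mm above the underside. x axis along the tongs to the tips, z up; squeeze along y. Each plate is 48 mm long and 30 mm high; open, 58 mm over the outer faces at mid-length (63 front, 53 rear end). Pivot 85 mm behind this point
- tongs_tips (a point): point midway between the two tip cups of the tongs, 15 mm above the underside, 85 mm ahead of tongs_grip on its x axis (same axes). The cups are shallow Vs 43 mm long and 30 mm high; the gap between them is about 75 mm with the tongs open, about 65 mm when held part closed at 52 mm over the grip plates, and 46 mm (fitting round the roll) when closed on it
- tongs_left (a joint): closing angle of each arm of the tongs (both move alike), rad: 0 open, 0.10 closed on the roll (41 mm over the grip plates, plates parallel), 0.20 fully closed. They spring open by themselves: squeezing the plates takes 7 N at first, about 10 N at the roll, so a gripper set to 52 mm carries them by spring force with the tips still open
- bell_mid (a point): bystander: call bell, silver dome on a black foot, 84 mm in diameter, 50 mm high, left of the board; point at its centre, 25 mm up
- cookies_mid (a point): bystander: stack of chocolate cookies in a tied bag, about 70 mm in diameter, 84 mm high, beyond the board on the right; point on its axis, 28 mm up
- fig_jar_mid (a point): bystander: dark brown fig jam jar with a gold lid, 60 mm in diameter, 80 mm high, right of the tongs; point at its centre, 40 mm up
There are look-alikes about, which are no part of the job. What is shaped like the part that bears bun_center but pink or turquoise is not meant.

How it is judged (in metres and radians):
On the way, in this order (a step that is already met when the one before it is completed fails the run):
1. the honey jar stands upright and released on the worktop, off the board, with the roll still on the board (height (world z) of jar_center between 0.043 and 0.053 m and angle between jar_center's own z axis and vertical below 0.1 rad and contact force between jar and the fingers below 0.1 N and contact force between jar and board below 0.1 N and linear speed of jar below 0.03 m/s and height (world z) of bun_center between 0.028 and 0.045 m), for 0.2 s.
2. the tongs, gripped, lift the roll off the board between their tips (height (world z) of bun_center above 0.055 m and distance between bun_center and tongs_tips below 0.025 m and contact force between bun and tongs above 0.5 N and contact force between the fingers and tongs above 2 N), for 0.2 s.
At the end, for the whole second after the job is handed in: Gripper holds tongs (over 2 N); tips closed on the roll (over 0.5 N, within 25 mm of their middle, joint over 0.06), its centre over 110 mm up, still, touched by no robot part, board or jar. Honey jar upright (0.1 rad) and still on the worktop, off the board (height (world z) of bun_center above 0.11 m and distance between bun_center and tongs_tips below 0.025 m and value of joint tongs_left above 0.06 rad and contact force between bun and tongs above 0.5 N and contact force between the fingers and tongs above 2 N and contact force between bun and the arm below 0.2 N and contact force between bun and the fingers below 0.2 N and contact force between each of bun, jar and board below 0.1 N and contact force between bun and jar below 0.1 N and linear speed of each of bun, jar below 0.03 m/s and height (world z) of jar_center between 0.043 and 0.053 m and angle between jar_center's own z axis and vertical below 0.1 rad); the arm keeps its last pose, push and grip.
It fails at once if the robot itself touches the roll (contact force between bun and the fingers above 0.5 N or contact force between bun and the arm above 0.5 N).
It fails at once if the roll falls off the board or is dropped to the worktop (height (world z) of bun_center below 0.026 m).
It fails at once if a bystander (bell, cookie stack, fig jar) is moved more than 30 mm (distance of any of bell_mid, cookies_mid, fig_jar_mid from where it was at the start of the episode above 0.03 m).
It also fails if it takes over 64 s, if anything falls off the work surface, if the arm or the gripper's body presses on something with over 40 N, if the wrist force passes 120 N, or if a joint passes its speed limit or range.

## Working session

There is one attempt and no reset: what is moved stays moved. The work goes in short steps, Python scripts to look and compute and a tool call to move; the robot and the scene stay as the last step left them, time stands still between calls to the robot, and variables do not carry over. Pictures are saved under pics/ and viewed, at most 10 in all, crops included, and the job is handed in when it is done.

Besides the shell and the picture viewer there is one more tool, called after "Call:" as name(argument=value, ...) on one line, values as JSON. play_rows: Moves the arm, as the interface text tells. Its arguments: {"type":"object","properties":{"deltas":{"type":"array"},"squeeze":{"type":"number"}},"required":["deltas"]}

```bash
mkdir -p pics; cat > h.py <<'E'
from rig import *
import numpy as np, cv2
def ray(c,px):
    K=np.array(c["intrinsics"]);R=np.array(c["R"]);t=np.array(c["t"])
    d=R.T@np.linalg.inv(K)@np.array([px[0],px[1],1.]);return -R.T@t,d
def atz(c,px,z):
    o,d=ray(c,px);return o+d*(z-o[2])/d[2]
def proj(c,X):
    p=np.array(c["intrinsics"])@(np.array(c["R"])@np.array(X)+np.array(c["t"]));return p[:2]/p[2]
E
python3 - <<'E'
from h import *
print(get_obs())
Z=dict(board=.014,jar_center=.0615,bun_center=.033,tongs_grip=.015,tongs_tips=.015,bell_mid=.025,cookies_mid=.04,fig_jar_mid=.04)
for n in("top","scene"):
    c=camera(n);cv2.imwrite(f"pics/{n}0.png",c["image"])
    print(n,ray(c,[320,240]))
    for l,z in Z.items():
        for s in spot_in(c,l)[:3]: print(l,np.round(s["p"],2),np.round(s["centre"]),atz(c,s["centre"],z).round(3))
E
```

```text
{'clock': 0.0, 'qpos': array([67.76794308, 23.60147941, -0.72814851, 91.50549656,  0.32162864,
       64.99178661, -4.71156172]), 'joint_vel': array([-0.03892239, -0.05670364,  0.03603061, -0.07084311,  0.03892427,
       -0.10264418, -0.05347778]), 'joint_torque': array([ 3.54692511e-04, -6.00625563e+01,  6.82516079e-01, -2.99417925e+01,
        1.38733716e-02,  1.05941590e-02, -1.03742866e-05]), 'eef_pos': array([ 0.19628825, -0.59282973,  0.23042687]), 'orientation': array([-1.79903586e+02,  7.66593329e-03,  1.83242092e+01]), 'contact_force': array([-0.53028875,  0.70483692, -0.2411823 ]), 'moment': array([-0.03375891,  0.00581902,  0.00534412]), 'finger_force': 0.0, 'width': 0.08519554314573444}
top (array([ 0.39484462, -0.03173707,  1.29406929]), array([ 0.15283724, -0.02174939, -0.98807979]))
board 0.56 [288. 245.] [0.58  0.018 0.014]
jar_center 0.68 [282. 265.] [0.526 0.029 0.061]
bun_center 0.81 [295. 176.] [0.749 0.001 0.033]
bun_center 0.66 [292. 220.] [0.637 0.007 0.033]
bun_center 0.59 [256. 183.] [0.729 0.098 0.033]
tongs_grip 0.84 [395. 276.] [ 0.505 -0.241  0.015]
tong
[... 241 characters left out ...]
4 ]
fig_jar_mid 0.24 [375. 267.] [ 0.525 -0.191  0.04 ]
scene (array([-0.37945043,  0.45433032,  0.78350853]), array([ 0.751242  , -0.37628738, -0.54233265]))
board 0.98 [299. 278.] [0.536 0.061 0.014]
jar_center 0.79 [309. 261.] [0.536 0.03  0.062]
bun_center 0.75 [326. 223.] [ 0.746 -0.13   0.033]
bun_center 0.5 [261. 244.] [0.721 0.106 0.033]
tongs_grip 0.96 [377. 256.] [ 0.529 -0.197  0.015]
tongs_tips 0.89 [383. 253.] [ 0.534 -0.22   0.015]
bell_mid 0.85 [190. 303.] [0.547 0.363 0.025]
bell_mid 0.65 [328. 223.] [ 0.757 -0.143  0.025]
cookies_mid 0.58 [329. 222.] [ 0.736 -0.136  0.04 ]
cookies_mid 0.31 [378. 256.] [ 0.499 -0.178  0.04 ]
fig_jar_mid 0.64 [460. 238.] [ 0.469 -0.463  0.04 ]
```

```bash
python3 - <<'E'
import cv2
a=cv2.imread("pics/top0.png");cv2.imwrite("pics/topc.png",cv2.resize(a[140:340,210:460],None,fx=3,fy=3,interpolation=cv2.INTER_CUBIC))
E
```

```text
(no output)
```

View pics/topc.png

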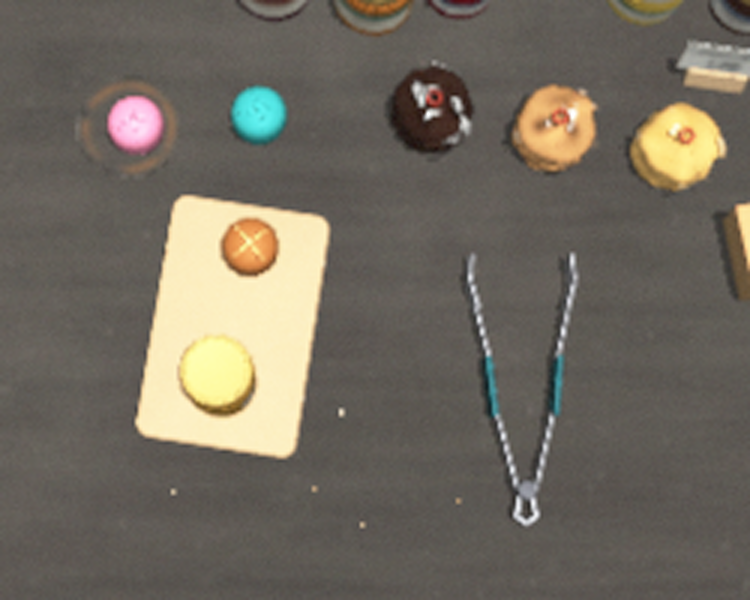

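View pics/scene0.png

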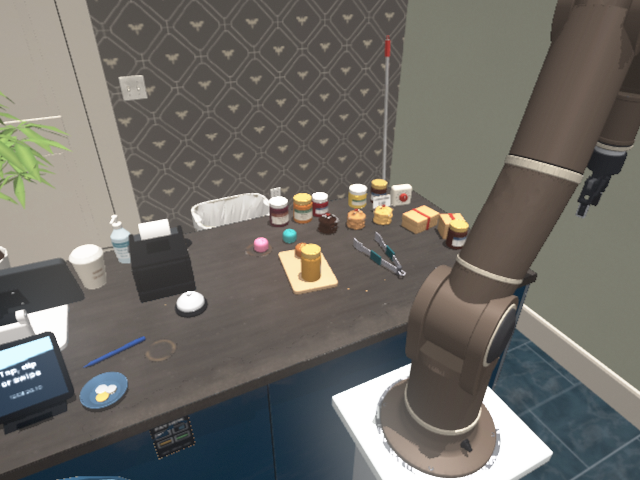

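The top crop (3x, offset 210,140) shows the roll at crop (250,245), the jar lid at (217,373), the teal plates at (491,386) and (558,386), the tips at about (470,258) and (572,258), and the pivot at (526,490). In the scene view nothing lies between the board and the bell.

```bash
python3 - <<'E'
from h import *
c=camera("top")
f=lambda x,y,z:atz(c,[210+x/3,140+y/3],z).round(4)
print("lid",f(217,371,.109),"jar mid",f(217,376,.0615))
print("bun",f(250,244,.045),f(250,246,.033))
for n,p in dict(tl=(470,258),tr=(572,258),gl=(491,386),gr=(558,386),piv=(526,490)).items(): print(n,f(*p,.025))
print("board",[f(*p,.014) for p in((175,197),(331,214),(296,459),(135,436))])
im=c["image"];hsv=cv2.cvtColor(im,cv2.COLOR_BGR2HSV)
m=cv2.inRange(hsv,(80,80,40),(100,255,255));n,l,s,ce=cv2.connectedComponentsWithStats(m)
for i in range(1,n):
    if s[i][4]>15: print(s[i],ce[i],atz(c,ce[i],.025).round(4))
m=cv2.inRange(hsv,(8,130,60),(16,255,230));m[:, :280]=0;n,l,s,ce=cv2.connectedComponentsWithStats(m)
for i in range(1,n):
    if s[i][4]>40: print("br",s[i],ce[i],atz(c,ce[i],.033).round(4))
for l in("tongs_grip","tongs_tips","bun_center"):
  for s in spot_in(c,l)[:2]: print(l,s)
E
```

```text
lid [0.5241 0.0262 0.109 ] jar mid [0.5254 0.0285 0.0615]
bun [0.6327 0.0045 0.045 ] [0.6333 0.0048 0.033 ]
tl [ 0.6262 -0.1727  0.025 ]
tr [ 0.6268 -0.2552  0.025 ]
gl [ 0.5225 -0.1884  0.025 ]
gr [ 0.5228 -0.242   0.025 ]
piv [ 0.4402 -0.2151  0.025 ]
board [array([0.6773, 0.0672, 0.014 ]), array([ 0.664 , -0.0605,  0.014 ]), array([ 0.4642, -0.0332,  0.014 ]), array([0.4819, 0.0956, 0.014 ])]
[  0   0  19  25 148] [ 8.52702703 10.17567568] [1.1826 0.7415 0.025 ]
[36  0  9  8 23] [40.65217391  3.30434783] [1.2027 0.6611 0.025 ]
[51  1 13  8 31] [57.38709677  4.41935484] [1.2001 0.6181 0.025 ]
[64  1  9  6 16] [67.625   3.0625] [1.2042 0.5921 0.025 ]
[ 68   0  35  33 316] [86.39556962 14.2721519 ] [1.1736 0.5419 0.025 ]
[105   1   9   8  21] [109.66666667   4.38095238] [1.2018 0.4841 0.025 ]
[119   1  11  12  41] [124.82926829   7.19512195] [1.1944 0.4448 0.025 ]
[147   1   9   5  16] [151.3125   3.0625] [1.2068 0.3774 0.025 ]
[220   1  11   7  22] [226.04545455   4.40909091] [1.2053 0.1849 0.025 ]
[376   1  35  41 336] [393.55654762  16.5       ] [ 1.1765 -0.2479  0.025 ]
[425   0 
[... 28230 characters left out ...]
531 473   9   7  20] [535.75 476.85] [ 0.0513 -0.5503  0.025 ]
[602 474  15   6  30] [609.33333333 477.13333333] [ 0.051  -0.7179  0.025 ]
[403 476   7   4  16] [405.75  477.625] [ 0.0491 -0.2551  0.025 ]
br [322 129  28  16 100] [334.42 139.64] [ 0.8409 -0.0943  0.033 ]
br [386 169  18  20 141] [395.39716312 177.13475177] [ 0.7466 -0.2434  0.033 ]
br [382 173  25  24 106] [389.69811321 189.09433962] [ 0.7165 -0.2289  0.033 ]
br [284 213  18  19 142] [292.6056338  222.71126761] [0.6316 0.0066 0.033 ]
tongs_grip {'centre': [392.1, 267.8], 'p': 0.6}
tongs_tips {'centre': [389.6, 268.1], 'p': 0.77}
bun_center {'centre': [296.7, 176.8], 'p': 0.71}
bun_center {'centre': [293.2, 219.6], 'p': 0.55}
```

The top-view positions are usable. In world x, y: jar about (0.524, 0.027), roll (0.632, 0.005), tongs grip (0.523, -0.2135) with yaw about 0, and bell (0.55, 0.36). I move above the jar with the fingers closing along world y.

Call:
play_rows(deltas=[[0.085,0.5063,-0.4855,0,18.3],[0.085,0.5063,-0.4855,0,18.3],[0.085,0.5063,-0.4855,0,18.3],[0.085,0.5063,-0.4855,0,18.3],[0.085,0.5063,-0.4855,0,18.3],[0.085,0.5063,-0.4855,0,18.3],[0.085,0.5063,-0.4855,0,18.3],[0.085,0.5063,-0.4855,0,18.3],[0.085,0.5063,-0.4855,0,18.3],[0.085,0.5063,-0.4855,0,18.3]], squeeze=30)

```text
clock: 1.93
eef_pos: [0.3919, -0.2232, 0.2317]
orientation: [180.0, -0.0, 0.0]
contact_force: [1.2, -0.3, -0.1]
width: 0.0853
finger_force: 0.0
```

```bash
cat > go.py <<'E'
import sys
from h import *
o=get_obs();p=o["eef_pos"];yaw=np.radians(o["orientation"][2])
x,y,z,w=map(float,sys.argv[1:5]);d=np.array([x,y,z])-p;c,s=np.cos(yaw),np.sin(yaw)
print("t",round(o["clock"],2),"pos",p.round(4),"rpy",o["orientation"].round(2),"F",o["contact_force"].round(1),"w",round(o["width"],4),"ff",round(o["finger_force"],1))
print("deltas",np.round([d[0]*c+d[1]*s,d[0]*s-d[1]*c,-d[2]],4),"twist",round(o["orientation"][2]-w,2))
E
python3 go.py .524 .027 .231 0
```

```text
t 1.93 pos [ 0.3919 -0.2232  0.2317] rpy [ 1.7996e+02 -5.0000e-02  1.0000e-02] F [ 1.2 -0.3 -0.1] w 0.0853 ff 0.0
deltas [ 0.1322 -0.2502  0.0007] twist 0.01
```

Call:
play_rows(deltas=[[0.085,0.132,-0.25,0.0,0],[0.085,0.132,-0.25,0.0,0],[0.085,0.132,-0.25,0.0,0],[0.085,0.132,-0.25,0.0,0],[0.085,0.132,-0.25,0.0,0],[0.085,0.132,-0.25,0.0,0],[0.085,0.132,-0.25,0.0,0],[0.085,0.132,-0.25,0.0,0],[0.085,0.132,-0.25,0.0,0],[0.085,0.132,-0.25,0.08,0]])

```text
clock: 2.77
eef_pos: [0.5277, 0.0252, 0.1955]
orientation: [180.0, -0.7, 0.0]
contact_force: [2.1, 0.1, -0.8]
width: 0.085
finger_force: 0.0
```

```bash
python3 go.py .524 .027 .056 0; python3 -c "
from h import *
c=camera('scene');cv2.imwrite('pics/s1.png',cv2.resize(c['image'][180:330,220:420],None,fx=4,fy=4,interpolation=cv2.INTER_CUBIC))
print(proj(c,[.524,.027,.0615]),proj(c,[.632,.005,.033]))"
```

```text
t 2.77 pos [0.5277 0.0252 0.1955] rpy [ 1.8e+02 -6.9e-01  2.0e-02] F [ 2.1  0.1 -0.8] w 0.085 ff 0.0
deltas [-0.0037 -0.0018  0.1395] twist 0.02
[311.71260081 263.13996966] [302.9811684  250.08569792]
```

View pics/s1.png

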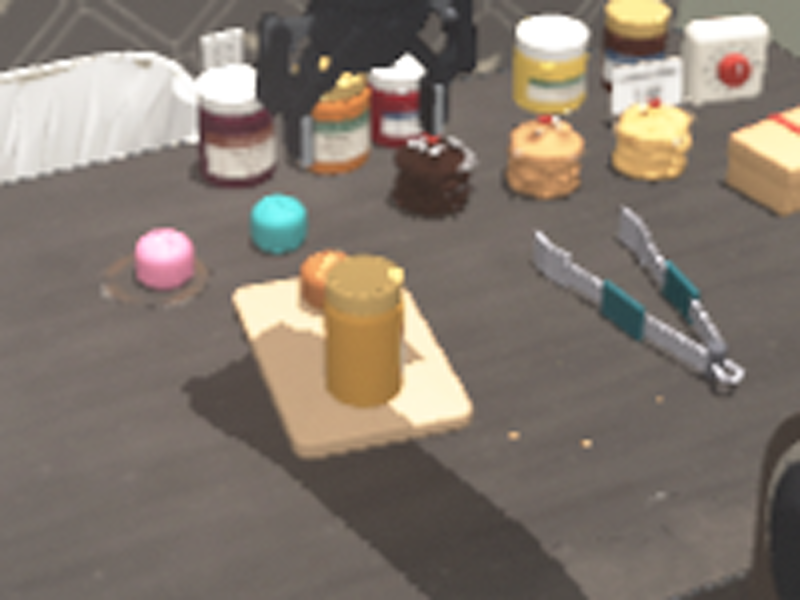

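The scene crop shows the jar centre at crop (365,330), which is about pixel (311,262). The prediction was (312,263), so the estimate holds, and the roll also lies where expected. I descend now.

Call:
play_rows(deltas=[[0.085,0,0,0.02,0],[0.085,0,0,0.04,0],[0.085,0,0,0.06,0],[0.085,0,0,0.08,0],[0.085,0,0,0.1,0],[0.085,0,0,0.115,0],[0.085,0,0,0.13,0],[0.085,0,0,0.13,0],[0.085,0,0,0.13,0]])

```text
clock: 3.57
eef_pos: [0.5225, 0.0236, 0.0596]
orientation: [180.0, 0.1, -0.1]
contact_force: [-0.2, 0.0, 0.1]
width: 0.0848
finger_force: 0.0
```

```bash
python3 go.py .524 .027 .056 0
```

```text
t 3.57 pos [0.5225 0.0236 0.0596] rpy [ 1.7995e+02  1.2000e-01 -7.0000e-02] F [-0.2  0.   0.1] w 0.0848 ff 0.0
deltas [ 0.0015 -0.0034  0.0036] twist -0.07
```

Call:
play_rows(deltas=[[0.085,0.001,-0.003,0.004,0],[0.04,0.001,-0.003,0.004,0],[0.04,0.001,-0.003,0.004,0],[0.04,0.001,-0.003,0.004,0],[0.04,0.001,-0.003,0.004,0],[0.04,0.001,-0.003,0.004,0],[0.04,0.001,-0.003,0.004,0],[0.04,0.001,-0.003,0.004,0],[0.04,0.001,-0.003,0.004,0]])

```text
clock: 4.32
eef_pos: [0.5247, 0.0282, 0.0565]
orientation: [180.0, -0.1, 0.0]
contact_force: [-0.8, -0.1, 6.3]
width: 0.0552
finger_force: 31.0
```

Call:
play_rows(deltas=[[0.04,0,0,-0.01,0],[0.04,0,0,-0.025,0],[0.04,0,0,-0.04,0],[0.04,0,0,-0.04,0],[0.04,0,-0.02,-0.04,0],[0.04,0,-0.045,-0.04,0],[0.04,0,-0.07,-0.04,0],[0.04,0,-0.1,-0.04,0],[0.04,0,-0.13,-0.04,0],[0.04,0,-0.15,-0.04,0]])

```text
clock: 5.15
eef_pos: [0.5233, 0.1812, 0.0952]
orientation: [-179.9, 0.0, 0.1]
contact_force: [-0.1, 0.2, -2.8]
width: 0.0552
finger_force: 33.2
```

Call:
play_rows(deltas=[[0.04,0,-0.01,0,0],[0.04,0,-0.02,0,0],[0.04,0,-0.025,0,0],[0.04,0,-0.025,0,0],[0.04,0,-0.025,0.01,0],[0.04,0,-0.025,0.02,0],[0.04,0,-0.025,0.03,0],[0.04,0,-0.025,0.04,0],[0.04,0,-0.025,0.045,0],[0.04,0,-0.025,0.045,0]])

```text
clock: 5.98
eef_pos: [0.5231, 0.2022, 0.0487]
orientation: [179.9, 0.2, 0.0]
contact_force: [0.2, 0.2, -2.8]
width: 0.0556
finger_force: 33.2
```

```bash
python3 go.py .524 .202 .043 0; python3 -c "
from h import *
c=camera('scene');cv2.imwrite('pics/s2.png',cv2.resize(c['image'][180:330,180:380],None,fx=4,fy=4,interpolation=cv2.INTER_CUBIC))"
```

```text
t 5.98 pos [0.5231 0.2022 0.0487] rpy [1.7993e+02 1.7000e-01 0.0000e+00] F [ 0.2  0.2 -2.8] w 0.0556 ff 33.2
deltas [0.0009 0.0002 0.0057] twist 0.0
```

View pics/s2.png

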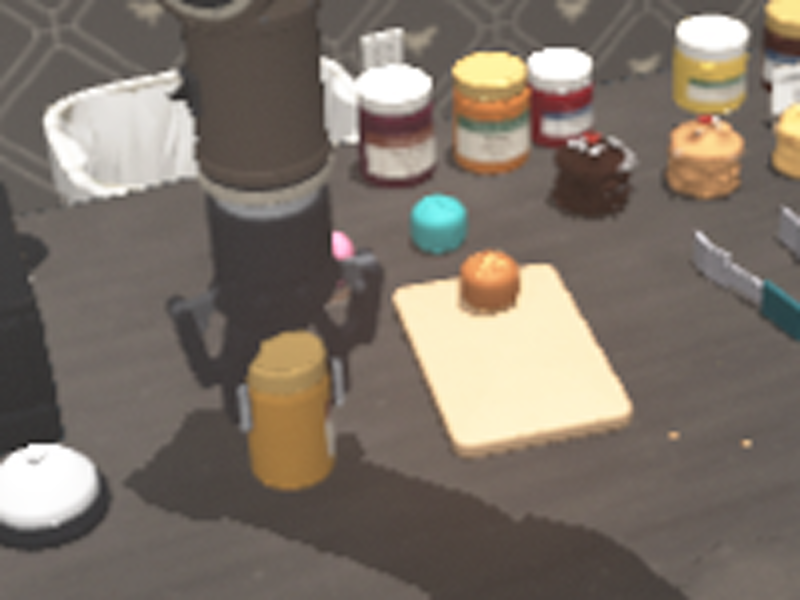

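The crop shows the jar held upright at crop (290,425), well clear of both the board and the bell, with the roll still on the board at (490,280). I lower it the last few mm.

Call:
play_rows(deltas=[[0.04,0,0,0.001,0],[0.04,0,0,0.002,0],[0.04,0,0,0.003,0],[0.04,0,0,0.004,0],[0.04,0,0,0.005,0],[0.04,0,0,0.005,0],[0.04,0,0,0.005,0],[0.04,0,0,0.005,0]])

```text
clock: 6.7
eef_pos: [0.5241, 0.203, 0.0457]
orientation: [180.0, -0.0, 0.0]
contact_force: [0.2, 0.6, -3.8]
width: 0.0554
finger_force: 33.2
```

Call:
play_rows(deltas=[[0.04,0,0,0.001,0],[0.04,0,0,0.002,0],[0.04,0,0,0.003,0],[0.04,0,0,0.003,0],[0.04,0,0,0.003,0]])

```text
clock: 7.12
eef_pos: [0.5241, 0.2031, 0.0426]
orientation: [180.0, -0.0, 0.0]
contact_force: [0.1, 0.8, -1.9]
width: 0.0555
finger_force: 33.1
```

Call:
play_rows(deltas=[[0.04,0,0,0.001,0],[0.04,0,0,0.0015,0],[0.04,0,0,0.0015,0]])

```text
clock: 7.37
eef_pos: [0.5243, 0.2032, 0.0425]
orientation: [180.0, -0.0, 0.0]
contact_force: [-4.6, -1.3, 12.2]
width: 0.0555
finger_force: 34.3
```

Contact with the worktop. I release and rise.

Call:
play_rows(deltas=[[0.07,0,0,-0.001,0],[0.085,0,0,-0.001,0],[0.085,0,0,-0.001,0],[0.085,0,0,-0.001,0],[0.085,0,0,-0.001,0],[0.085,0,0,-0.02,0],[0.085,0,0,-0.05,0],[0.085,0,0,-0.09,0],[0.085,0,0,-0.12,0],[0.085,0,0,-0.12,0]])

```text
clock: 8.2
eef_pos: [0.5272, 0.2049, 0.1673]
orientation: [-179.8, -0.5, 0.0]
contact_force: [0.4, 1.1, 1.0]
width: 0.0851
finger_force: 0.0
```

Call:
play_rows(deltas=[[0.085,0,0.416,0,0],[0.085,0,0.416,0,0],[0.085,0,0.416,0,0],[0.085,0,0.416,0,0],[0.085,0,0.416,0,0],[0.085,0,0.416,0,0],[0.085,0,0.416,0,0],[0.085,0,0.416,0,0],[0.085,0,0.416,0,0],[0.085,0,0.416,0,0]])

```text
clock: 9.03
eef_pos: [0.5238, -0.2152, 0.1609]
orientation: [180.0, -0.0, 0.0]
contact_force: [1.4, 0.2, 0.0]
width: 0.0848
finger_force: 0.0
```

Call:
play_rows(deltas=[[0.085,0,0.0,0,0],[0.085,0,0.0,0,0],[0.085,0,0.0,0,0]])

```text
clock: 9.28
eef_pos: [0.5241, -0.2126, 0.1607]
orientation: [-180.0, 0.0, -0.0]
contact_force: [0.3, 0.2, -0.3]
width: 0.0855
finger_force: 0.0
```

```bash
python3 go.py .5235 -.2135 .003 0; python3 -c "
from h import *
c=camera('scene');cv2.imwrite('pics/s3.png',cv2.resize(c['image'][180:330,220:420],None,fx=4,fy=4,interpolation=cv2.INTER_CUBIC))
f=lambda X:((proj(c,X)-[220,180])*4).round()
for n,X in dict(grip=[.5235,-.2135,.015],gl=[.5235,-.187,.015],tl=[.608,-.1735,.015],piv=[.4385,-.2145,.015],bun=[.632,.005,.033],jar=[.524,.203,.0475]).items():print(n,f(X))"
```

```text
t 9.28 pos [ 0.5241 -0.2126  0.1607] rpy [-1.7996e+02  3.0000e-02 -1.0000e-02] F [ 0.3  0.2 -0.3] w 0.0855 ff 0.0
deltas [-0.0006  0.0009  0.1577] twist -0.01
grip [652. 302.]
gl [622. 311.]
tl [550. 260.]
piv [717. 362.]
bun [332. 280.]
jar [127. 417.]
```

View pics/s3.png

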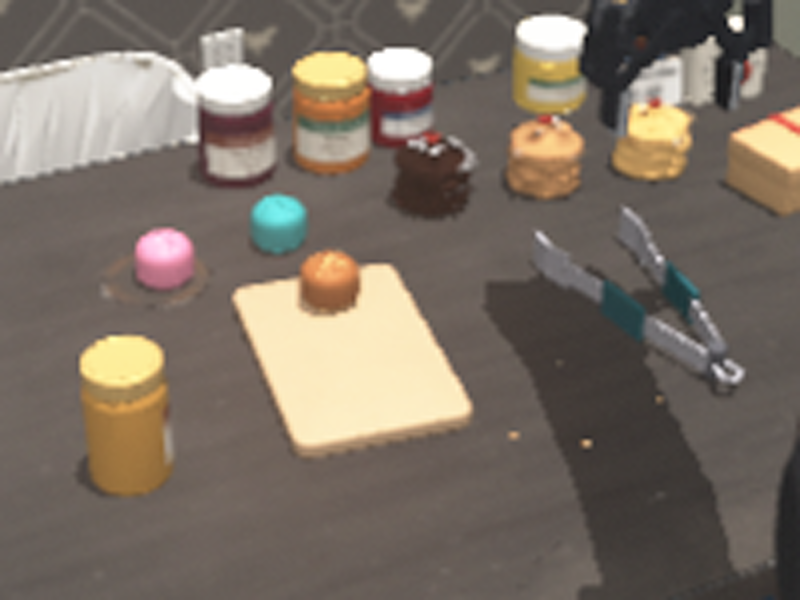

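The jar stands upright on the worktop at crop (127,415). The roll is still on the board at (330,281), and the tongs match their projection with the plate at (622,311). I descend on the tongs.

Call:
play_rows(deltas=[[0.085,0,0.001,0.03,0],[0.085,0,0.001,0.06,0],[0.085,0,0.001,0.09,0],[0.085,0,0.001,0.11,0],[0.085,0,0.001,0.13,0],[0.085,0,0.001,0.145,0],[0.085,0,0.001,0.155,0],[0.085,0,0.001,0.158,0],[0.085,0,0.001,0.158,0]])

```text
clock: 10.08
eef_pos: [0.5243, -0.2128, 0.0027]
orientation: [-180.0, 0.0, 0.1]
contact_force: [-1.3, -0.4, -0.0]
width: 0.0852
finger_force: 0.0
```

Call:
play_rows(deltas=[[0.065,0,0,0,0],[0.052,0,0,0,0],[0.052,0,0,0,0],[0.052,0,0,0,0],[0.052,0,0,0,0],[0.052,0,0,0,0],[0.052,0,0,0,0]], squeeze=30)

```text
clock: 10.67
eef_pos: [0.5259, -0.2147, 0.0051]
orientation: [179.9, -0.2, 0.0]
contact_force: [-0.6, 0.6, 7.4]
width: 0.0523
finger_force: 8.8
```

```bash
python3 go.py .5235 -.2135 .003 0
```

```text
t 10.67 pos [ 0.5259 -0.2147  0.0051] rpy [179.91  -0.2    0.  ] F [-0.6  0.6  7.4] w 0.0523 ff 8.8
deltas [-0.0024 -0.0012  0.0021] twist 0.0
```

Call:
play_rows(deltas=[[0.052,0,0,-0.005,0],[0.052,0,0,-0.015,0],[0.052,0,0,-0.03,0],[0.052,0,0,-0.05,0],[0.052,0,0,-0.07,0],[0.052,0,0,-0.09,0],[0.052,0,0,-0.1,0],[0.052,0,0,-0.1,0],[0.052,0,0,-0.1,0]])

```text
clock: 11.42
eef_pos: [0.5244, -0.2141, 0.1036]
orientation: [180.0, -0.1, 0.0]
contact_force: [-0.2, -0.9, -0.7]
width: 0.0524
finger_force: 7.1
```

```bash
python3 go.py .5475 .005 .1 0; python3 -c "
from h import *
c=camera('scene');cv2.imwrite('pics/s4.png',cv2.resize(c['image'][180:330,260:460],None,fx=4,fy=4,interpolation=cv2.INTER_CUBIC))
t=camera('top');cv2.imwrite('pics/t4.png',cv2.resize(t['image'][200:320,330:440],None,fx=5,fy=5,interpolation=cv2.INTER_CUBIC))
f=lambda X:((proj(c,X)-[260,180])*4).round()
p=get_obs()['eef_pos']
for n,d in dict(grip=[0,0],tl=[.085,.0325],tr=[.085,-.0325],piv=[-.085,0]).items():
  X=[p[0]+d[0],p[1]+d[1],.109];print(n,f(X),((proj(t,X)-[330,200])*5).round())"
```

```text
t 11.42 pos [ 0.5244 -0.2141  0.1036] rpy [ 1.7997e+02 -6.0000e-02  1.0000e-02] F [-0.2 -0.9 -0.7] w 0.0524 ff 7.1
deltas [ 0.0231 -0.2191  0.0036] twist 0.01
grip [503. 197.] [298. 323.]
tl [406. 154.] [223. 135.]
tr [477. 136.] [366. 136.]
piv [570. 254.] [301. 514.]
```

View pics/s4.png

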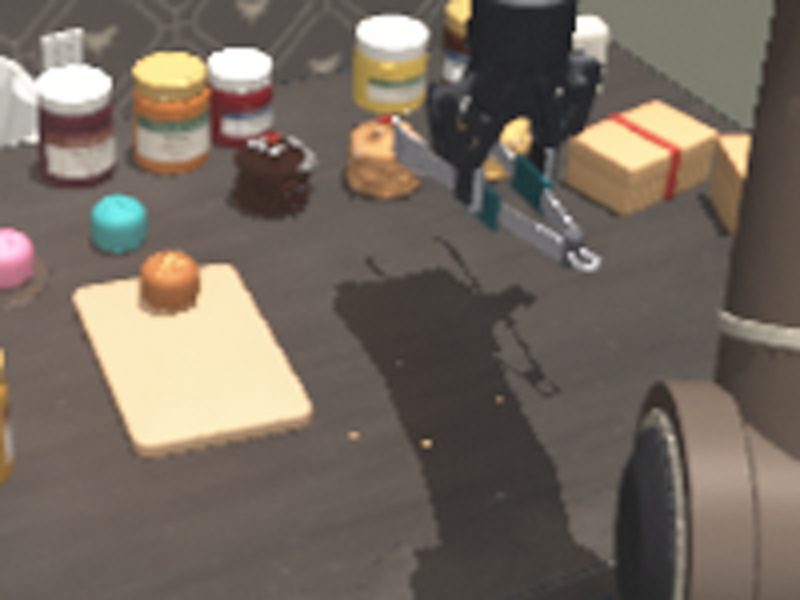

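View pics/t4.png

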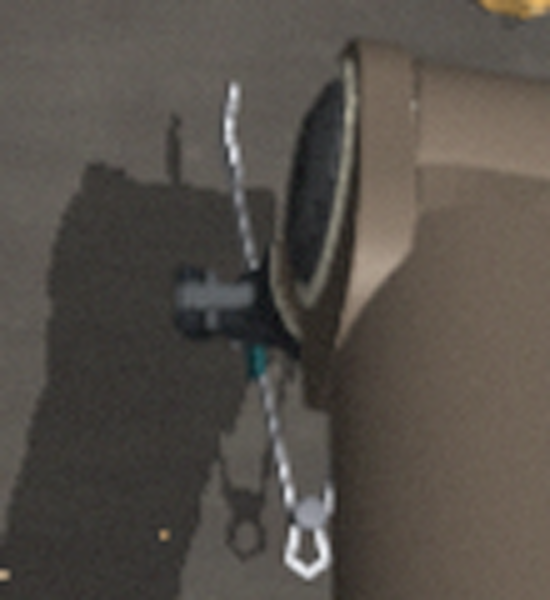

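The tongs hang level in the grip. The top crop puts the pivot at (309,512) and the left cup vertex at (228,129), so the tongs sit about 2-3 mm towards -y of the TCP. I carry them above the roll.

Call:
play_rows(deltas=[[0.052,0.003,-0.02,0,0],[0.052,0.006,-0.05,0,0],[0.052,0.009,-0.08,0,0],[0.052,0.012,-0.11,0,0],[0.052,0.015,-0.14,0,0],[0.052,0.018,-0.17,0,0],[0.052,0.022,-0.2,0,0],[0.052,0.022,-0.215,0,0],[0.052,0.022,-0.221,0,0],[0.052,0.022,-0.221,0,0]])

```text
clock: 12.35
eef_pos: [0.5454, 0.0087, 0.102]
orientation: [-180.0, 0.1, 0.2]
contact_force: [1.1, -0.5, -0.4]
width: 0.0522
finger_force: 7.1
```

Call:
play_rows(deltas=[[0.052,0,0,0.01,0],[0.052,0,0,0.02,0],[0.052,0,0,0.02,0],[0.052,0,0,0.02,0]])

```text
clock: 12.68
eef_pos: [0.5453, 0.0055, 0.0818]
orientation: [180.0, 0.1, -0.1]
contact_force: [0.7, -0.4, 0.7]
width: 0.0522
finger_force: 7.1
```

```bash
python3 go.py .546 .0075 .024 0; python3 -c "
from h import *
c=camera('scene');t=camera('top')
A=cv2.resize(c['image'][210:285,260:340],None,fx=5,fy=5,interpolation=cv2.INTER_CUBIC)
B=cv2.resize(t['image'][200:275,250:330],None,fx=5,fy=5,interpolation=cv2.INTER_CUBIC)
cv2.imwrite('pics/c5.png',np.hstack([A,B]))
p=get_obs()['eef_pos']
for n,X in dict(tl=[p[0]+.085,p[1]+.0325,p[2]+.01],tr=[p[0]+.085,p[1]-.0325,p[2]+.01],piv=[p[0]-.085,p[1],p[2]+.01],bun=[.632,.0055,.033]).items():
  print(n,((proj(c,X)-[260,210])*5).round(),((proj(t,X)-[250,200])*5).round()+[400,0])"
```

```text
t 12.68 pos [0.5453 0.0055 0.0818] rpy [ 1.7997e+02  1.5000e-01 -9.0000e-02] F [ 0.7 -0.4  0.7] w 0.0522 ff 7.1
deltas [ 0.0007 -0.002   0.0578] twist -0.09
tl [162. 130.] [539.  90.]
tr [262. 105.] [681.  91.]
piv [344. 270.] [606. 462.]
bun [214. 201.] [615. 113.]
```

View pics/c5.png

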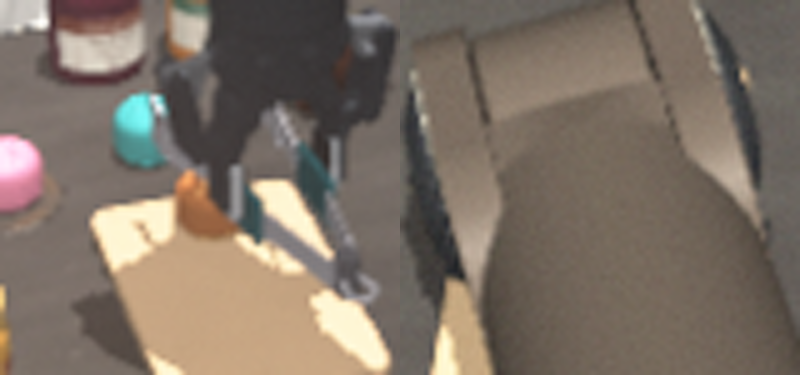

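The top view is blocked by the arm. In the scene half, the left cup is at about (165,125) where predicted and the roll is at (205,205) below it. I descend in two stages and watch the force.

Call:
play_rows(deltas=[[0.052,0.001,-0.002,0.005,0],[0.052,0.001,-0.002,0.01,0],[0.052,0.001,-0.002,0.015,0],[0.052,0.001,-0.002,0.02,0],[0.052,0.001,-0.002,0.025,0],[0.052,0.001,-0.002,0.03,0],[0.052,0.001,-0.002,0.035,0],[0.052,0.001,-0.002,0.037,0],[0.052,0.001,-0.002,0.037,0]])

```text
clock: 13.53
eef_pos: [0.5468, 0.009, 0.0454]
orientation: [180.0, 0.1, 0.0]
contact_force: [-0.6, 0.5, -1.0]
width: 0.0519
finger_force: 7.1
```

```bash
python3 go.py .546 .0075 .026 0; python3 -c "
from h import *
c=camera('scene')
A=cv2.resize(c['image'][210:285,260:340],None,fx=7,fy=7,interpolation=cv2.INTER_CUBIC)
cv2.imwrite('pics/c6.png',A)
p=get_obs()['eef_pos']
for n,X in dict(tl=[p[0]+.085,p[1]+.0325,p[2]+.01],tr=[p[0]+.085,p[1]-.0325,p[2]+.01],piv=[p[0]-.085,p[1],p[2]+.01],bun=[.632,.0055,.033]).items():
  print(n,((proj(c,X)-[260,210])*7).round())"
```

```text
t 13.53 pos [0.5468 0.009  0.0454] rpy [1.8e+02 6.0e-02 3.0e-02] F [-0.6  0.5 -1. ] w 0.0519 ff 7.1
deltas [-0.0008  0.0015  0.0194] twist 0.03
tl [221. 257.]
tr [360. 221.]
piv [473. 457.]
bun [300. 281.]
```

View pics/c6.png

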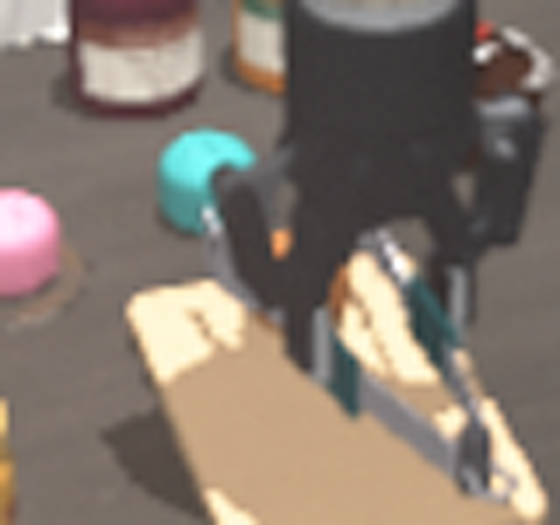

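No contact force. The roll shows behind the left cup at (280,240), with its right edge at (342,290), so it lies between the cups. I descend the rest of the way.

Call:
play_rows(deltas=[[0.052,-0.001,0.001,0.004,0],[0.052,-0.001,0.001,0.008,0],[0.052,-0.001,0.001,0.012,0],[0.052,-0.001,0.001,0.016,0],[0.052,-0.001,0.001,0.019,0],[0.052,-0.001,0.001,0.019,0],[0.052,-0.001,0.001,0.019,0]])

```text
clock: 14.17
eef_pos: [0.546, 0.0081, 0.0268]
orientation: [-180.0, 0.0, 0.0]
contact_force: [-0.1, 0.2, -1.1]
width: 0.052
finger_force: 7.1
```

Call:
play_rows(deltas=[[0.049,0,0,0,0],[0.046,0,0,0,0],[0.043,0,0,0,0],[0.04,0,0,0,0],[0.034,0,0,0,0],[0.03,0,0,0,0],[0.03,0,0,0,0],[0.03,0,0,0,0]], squeeze=35)

```text
clock: 14.83
eef_pos: [0.5463, 0.0081, 0.0273]
orientation: [180.0, -0.0, 0.0]
contact_force: [-0.8, -0.3, 1.6]
width: 0.0404
finger_force: 36.8
```

Width is 40.4 mm with 37 N, which matches the tongs closed on the roll (41 mm). I lift.

Call:
play_rows(deltas=[[0.03,0,0,-0.004,0],[0.03,0,0,-0.01,0],[0.03,0,0,-0.02,0],[0.03,0,0,-0.035,0],[0.03,0,0,-0.055,0],[0.03,0,0,-0.075,0],[0.03,0,0,-0.095,0],[0.03,0,0,-0.11,0],[0.03,0,0,-0.12,0],[0.03,0,0,-0.125,0]])

```text
clock: 15.67
eef_pos: [0.5469, 0.0081, 0.1542]
orientation: [180.0, -0.1, 0.0]
contact_force: [1.1, -0.8, -0.9]
width: 0.0403
finger_force: 36.6
```

Call:
play_rows(deltas=[[0.03,0,0,0,0],[0.03,0,0,0,0],[0.03,0,0,0,0],[0.03,0,0,0,0],[0.03,0,0,0,0],[0.03,0,0,0,0]])

```text
clock: 16.17
eef_pos: [0.5459, 0.0081, 0.1515]
orientation: [-180.0, 0.1, 0.0]
contact_force: [0.5, -0.8, -1.4]
width: 0.04
finger_force: 36.6
```

```bash
python3 -c "
from h import *
c=camera('scene')
A=cv2.resize(c['image'][170:310,220:360],None,fx=4,fy=4,interpolation=cv2.INTER_CUBIC)
cv2.imwrite('pics/c7.png',A)
p=get_obs()['eef_pos'];print(p,((proj(c,[p[0]+.085,p[1],p[2]+.007])-[220,170])*4).round())"
```

```text
[0.54598616 0.00810265 0.151627  ] [326. 177.]
```

View pics/c7.png

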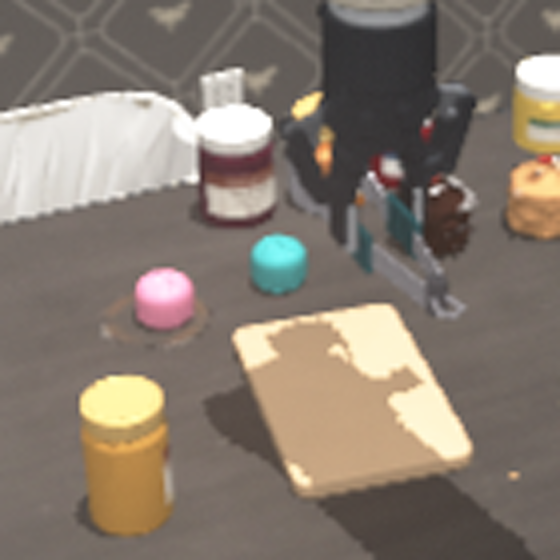

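The board is empty, with an orange sliver of the roll visible between the tongs at (360,200), and the jar stands upright at (125,455). The width is steady at 40 mm, so I hand it in.

```bash
python3 -c "
from rig import *
print(finish_job())"
```

```text
the job is handed in; nothing more can be done
None
```

I handed the job in at about 16 s: the honey jar stands upright on the worktop left of the board, and the tongs hold the roll about 14 cm above the board; the hand-in returned no verdict.

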